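# Start the winged clamp knob on the strap clamp's coarse stud

## Task

Pick up the winged clamp knob and set it upright on the upright stud of the strap clamp, wings in line with the strap. Pressing lightly, turn it backwards (counter-clockwise seen from above) until you feel it drop into its thread, then stop and turn it forwards (clockwise) a good quarter turn from there so that the thread draws it down; never force it, and leave the knob upright on the stud and the other things where they are.

Things in the scene. Friction and masses are not known exactly. Their poses are not given: they have to be found in the camera images.
- knob: Loose cast-aluminium clamp knob, 44 mm high, 0.11 to 0.18 kg, upright on the bench: a round dark steel skirt 41 mm across, 16 mm high, and on it a grip block with two lobed wings, 76 mm long in all, its flat parallel sides 34 mm apart. Origin: centre of the underside; z up the bore, x along the wings, y across the flats. Half a turn makes no difference.
- knob_grip (a point): Point on the knob's axis 30 mm above its underside: grip here across the flat sides (34 mm, 58 mm long, from 16 to 44 mm height). Axes as the knob's. A plain 22 mm bore runs right through; in the bottom 16 mm it widens to 32 mm, with two lugs 5 mm wide and 3 mm high at the very bottom, one under each wing.
- wing_tip (a point): Outer end of one wing of the knob (either will do): on the knob's x axis, 38 mm from its axis, 30 mm above its underside. Axes as the knob's.
- fixture: Strap clamp fixed to the bench: an aluminium plate 190 x 120 x 20 mm, a block near either end, a flat steel strap (160 x 45 mm, top 52 mm above the bench) over them; the stud stands up through its middle. Origin: centre of the plate's underside, on the stud's axis, at bench height; x along the strap, z up.
- thread_end (a point): Point on the stud's axis 67 mm above the bench, level with the flat end face of the thread (30 mm across, two starts, right-handed). Axes as the fixture's. The knob set on with wings in line with the strap rests its lugs on this face, its origin at this point. Turned forwards on this face without dropping in first, the lugs jam on a solid wall.
- stud_tip (a point): Tip of the stud, 44 mm above the thread's end face: a plain 20 mm pilot for the knob's 22 mm bore, tapered over its last 6 mm. A loose knob on it may lean 0.07 rad. Where the thread begins is unknown: from wings in line, 0.4 to 1.8 rad backwards (counter-clockwise from above) the lugs come over an open pocket, and the knob can go down 7.5 mm.
- pocket_floor (a point): Point on the stud's axis 7.5 mm below the thread's end face: the knob's origin is here once dropped. A gripped knob does not drop by itself: press it down lightly (3 to 8 N). The pocket has 0.25 rad of play, then a solid wall. Turned forwards (clockwise) from it the lugs pass under the thread, which leads the knob down 3 mm per rad, to a stop 5.5 mm lower.
- brass_disc: Bystander: brass disc, 60 mm across, 22 mm high. Origin: centre of the underside.
- wood_puck: Bystander: wooden disc, 56 mm across, 24 mm high. Origin: centre of the underside.
- bolt_block: Bystander: aluminium block 50 x 40 x 25 mm with a bolt head on top, 43 mm high in all. Origin: centre of the underside.
- steel_plates: Bystander: flat steel block 60 x 45 x 18 mm. Origin: centre of the underside.
- collar: Bystander: dark steel ring, 44 mm across, 16 mm high. Origin: centre of the underside.
- wrench: Bystander: wrench lying on the bench. Origin: under its middle.
- tin: Bystander: open brass-coloured tin 100 x 140 x 60 mm. Origin: centre of the underside.
Things that resemble listed ones, but are neither listed nor needed, are in the scene too. What is shaped like the knob but purple or yellow is not meant.

How it is judged:
By the outcome, as a careful person would: the job done as asked, in the order asked, and still so for the second after the job is handed in, with the robot touching nothing.
It also fails if it takes over 72 s, if anything falls off the work surface, if the arm or the gripper's body presses on something with over 40 N, if the wrist force passes 120 N, or if a joint passes its speed limit or range.

## Robot

A 6-joint arm with a two-finger parallel gripper is mounted at the origin on the work surface. World frame = base frame: x ahead of the robot, y to its left, z up, the work surface at z = 0. Lengths are in m, angles in rad, forces in N, time in s.
With the tool pointing down it reaches from about 0.35 to 0.775 m from the base axis. Payload 7.3 kg.
Tool frame: the origin (TCP) lies on the centre line of the jaws, within the pads' length; the fingertips stand 11 mm ahead of it and the grasp point (between the pads) lies 8 mm behind it; z points along the fingers, y is the direction in which the jaws open and shut (so a half turn about z gives the same grasp; the last joint's range is limited). The gripper opens to 92 mm and grips with 3 to 60 N. Pads are 19 mm wide; open, the fingers measure 130 mm over their backs; the gripper's body (75 mm by 190 mm) begins 47 mm behind the grasp point.
Start: joints at [1.09, 0.342, 1.524, -0, 1.275, -0.146], TCP at [0.172, 0.496, 0.238] pointing down, gripper open.
Joint ranges: [-2.53, 2.53], [-0.77, 2.02], [0.04, 2.7], [-1, 4.14], [0.28, 2.66], [-3.11, 3.11]. Speed limits (rad/s): [2.57, 2.57, 3.14, 3.14, 3.14, 3.14].

## Interface

Orientations are given as [roll, pitch, yaw] about the fixed x, y, z axes, in that order (R = Rz(yaw) Ry(pitch) Rx(roll)).
In Python, from cell import robot gives the robot as it stands.
- The arm moves only by the tool jog_arm, never from a script. Its argument "deltas" is one flat list of numbers, 6 for each row, row after row: the shift along the world's x, y, z in units of 0.1 m (1.0 is 0.1 m), then the turn, a rotation vector about the world's x, y, z in units of 90 degrees (1.0 is 90 degrees). A call has 1 to 5 rows; each row is the pose to reach, as a shift and turn from the pose commanded when the call began; what a row does not reach only later rows make up. A row lasts 1/12 s, in which the tool goes at most 41.7 mm and 7.16 degrees, less where a joint would pass 70% of its speed; a pose out of reach is approached as far as the arm can. A call with a number of a shift or a turn outside -1 to 1 is refused whole. A call with a gripper value outside its range is refused whole. "claw" is the opening, from 0 (shut) to 1 (fully open), set as the call begins (left out, the last holds). The fingers move at their own pace and stop on an object; "newtons" is the grip in N (left out, the last holds). Time passes only in rows, so rows that repeat a pose let the fingers close. It gives the time, the measured TCP pose, the force and the opening at its end, in the units of the state.
- robot.observe(): the state, without advancing time (a new reading comes with each control period).
- robot.read_camera(name): name is "scene" or "side" or "wrist"; returns the picture (480x640x3 uint8, red, green, blue); there is no depth.
- robot.camera_params(name): a dict with "fx", "fy", "cx", "cy" (pixels), "R" (3x3) and "t" (3): a world point X has camera coordinates R X + t. Camera axes: x right, y down, z forward; pixel columns grow to the right and rows downward; lengths in m; the calibration is good to about 2 mm. A picture is of the moment at which its call begins: read the wrist's pose just before it. camera_params takes no time and is no camera call; for the wrist camera it gives the pose at the moment of the call.
- robot.hand_in(): hands the job in, once; it reports no verdict.
The state is a dict: "time": time; "qpos": joint angles; "qvel": joint speeds; "joint_efforts": joint torques, N m; "tool_pos": TCP position; "tool_rot": TCP orientation; "contact_force": force on the tool from outside, world axes, zero at the start; "torque": the same for the moment, N m; "opening": finger opening in m.
Only numpy, scipy, OpenCV 4.12 (cv2) and the standard library are available. Lean on these libraries where they do the work, as an engineer would, in place of code of your own. Each camera call takes 0.05 s, during which the arm holds its last target. There are 200 camera calls.

## Working session

There is one attempt and no reset: what is moved stays moved. The work goes in short steps, Python scripts to look and compute and a tool call to move; the robot and the scene stay as the last step left them, time stands still between calls to the robot, and variables do not carry over. Pictures are saved under pics/ and viewed, about 8 in all and at most 12, crops included, and the job is handed in when it is done.

Besides the shell and the picture viewer there is one more tool, called after "Emit:" in YAML: its name, and indented under it one key for each argument. jog_arm: Moves the arm, as the interface text tells. Its arguments: {"type":"object","properties":{"deltas":{"type":"array","items":{"type":"number"}},"claw":{"type":"number"},"newtons":{"type":"number"}},"required":["deltas"]}

```bash
mkdir -p pics; cat > h.py <<'E'
import numpy as np, cv2
from cell import robot
def snap(n,f,crop=None,s=1):
    P=robot.camera_params(n); im=robot.read_camera(n)[:,:,::-1].copy()
    cv2.imwrite('pics/'+f+'_full.png',im); np.save('pics/'+f+'.npy',P,allow_pickle=True)
    if crop: a,b,c,d=crop; im=im[b:d,a:c]
    if s!=1: im=cv2.resize(im,None,fx=s,fy=s,interpolation=cv2.INTER_CUBIC)
    cv2.imwrite('pics/'+f+'.png',im); return P
def ray(P,u,v,z):
    R=np.array(P['R']);t=np.array(P['t']);c=-R.T@t
    d=R.T@np.array([(u-P['cx'])/P['fx'],(v-P['cy'])/P['fy'],1]);return c+d*(z-c[2])/d[2]
def proj(P,X):
    x=np.array(P['R'])@np.array(X)+np.array(P['t']);return np.array([P['fx']*x[0]/x[2]+P['cx'],P['fy']*x[1]/x[2]+P['cy']])
def load(f): return np.load('pics/'+f+'.npy',allow_pickle=True).item()
E
python3 - <<'E'
from h import *
for n in ('scene','side'):
    P=snap(n,n); print(n,-np.array(P['R']).T@P['t'],P['fx'])
a=[cv2.imread(f'pics/{n}.png') for n in('scene','side')]
print(robot.observe())
E
```

```text
scene [1.02962708 0.63405247 0.66905187] 528.5885035551945
side [ 0.10398995 -0.83003518  0.79543738] 617.9873429216291
{'time': 0.1, 'qpos': array([ 1.08997685e+00,  3.42627711e-01,  1.52489643e+00, -1.34655780e-05,
        1.27538223e+00, -1.46014856e-01]), 'qvel': array([ 0.00104311, -0.00272431, -0.00205002, -0.00080916, -0.00032245,
       -0.00123893]), 'joint_efforts': array([ 2.59015542e-03, -4.32007527e+01, -2.44696587e+01,  7.20980228e-02,
        5.26655058e-02, -8.76867671e-05]), 'tool_pos': array([0.17234163, 0.49555461, 0.23713634]), 'tool_rot': array([-3.14029104e+00, -1.78401464e-04,  2.80679185e+00]), 'contact_force': array([-0.13665551,  0.1189285 ,  0.12886674]), 'torque': array([ 0.02647936,  0.00233919, -0.03589402]), 'opening': 0.09196882868704334}
```

View pics/scene.png

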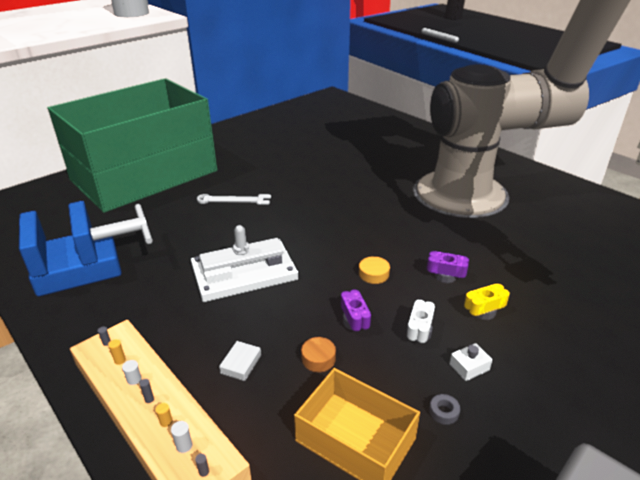

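View pics/side.png

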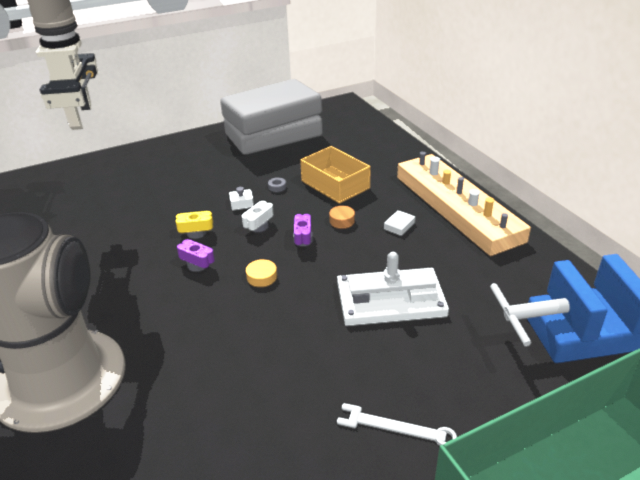

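Scene view: the bare-aluminium knob is at (421,320). It could be confused with the purple ones at (355,310) and (447,265), the yellow one at (487,299), the bolt block at (471,361) and the collar at (445,409). By colour and shape I choose (421,320), which is (258,215) in the side view. The stud is at (240,240) in the scene view and (393,262) in the side view. One crop of each view to check.

```bash
python3 - <<'E'
from h import *
a=cv2.imread('pics/scene_full.png');b=cv2.imread('pics/side_full.png')
r=lambda i,x,y,w,h:cv2.resize(i[y:y+h,x:x+w],(400,300),interpolation=cv2.INTER_CUBIC)
cv2.imwrite('pics/c1.png',np.vstack([np.hstack([r(a,380,280,80,60),r(b,220,190,80,60)]),np.hstack([r(a,180,210,128,96),r(b,328,240,128,96)])]))
S=load('scene');D=load('side')
print('knob top',ray(S,421,308,.044),ray(D,258,210,.044))
print('tip',ray(S,240,228,.111),ray(D,393,254,.111))
E
```

```text
knob top [0.44577959 0.23948091 0.044     ] [0.46160936 0.24610208 0.044     ]
tip [ 0.59084934 -0.08944912  0.111     ] [ 0.58996039 -0.09891543  0.111     ]
```

View pics/c1.png

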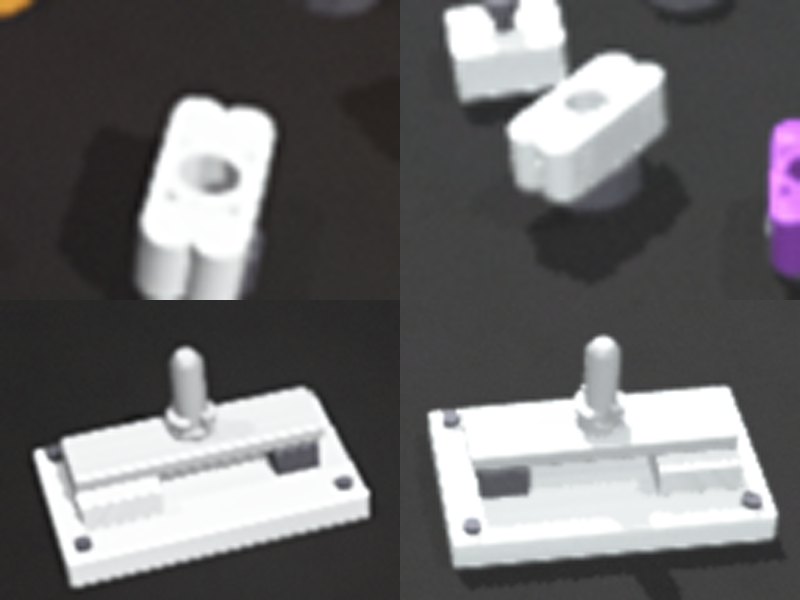

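```bash
python3 - <<'E'
from h import *
S=load('scene');D=load('side')
A=lambda x,y,z:ray(S,x/5+380,y/5+280,z)[:2]
B=lambda x,y,z:ray(D,(x-400)/5+220,y/5+190,z)[:2]
C=lambda x,y,z:ray(S,x/3.125+180,(y-300)/3.125+210,z)[:2]
E=lambda x,y,z:ray(D,(x-400)/3.125+328,(y-300)/3.125+240,z)[:2]
def an(d): return np.arctan2(d[1],d[0])%np.pi
print('bore',A(208,173,.044),B(588,101,.044))
a,b=A(227,105,.044),A(187,243,.044);print('notch scene',(a+b)/2,an(a-b),np.linalg.norm(a-b))
a,b=B(637,65,.044),B(540,140,.044);print('notch side',(a+b)/2,an(a-b),np.linalg.norm(a-b))
for n,F,q in(('scene',C,[(62,438),(72,480),(325,428),(307,388)]),('side',E,[(468,407),(470,460),(740,445),(728,388)])):
    p=[F(x,y,.052) for x,y in q];print(n,np.mean(p,0),an(p[2]-p[1]),an(p[3]-p[0]),[np.linalg.norm(p[i]-p[i-1]).round(3) for i in range(4)])
print('tip',C(186,350,.109),E(603,340,.109),'end',C(190,415,.067),E(601,400,.067))
E
```

```text
bore [0.45793945 0.25083931] [0.46054788 0.24579509]
notch scene [0.45760869 0.25039719] 0.5030422235684964 0.07248143846236278
notch side [0.46080185 0.24488188] 0.5241826032744423 0.06832077966065646
scene [ 0.59077512 -0.09168651] 2.7542451047954954 2.763364410402836 [np.float64(0.16), np.float64(0.045), np.float64(0.16), np.float64(0.046)]
side [ 0.59038342 -0.1013279 ] 2.7295918820239518 2.7579582198110026 [np.float64(0.158), np.float64(0.048), np.float64(0.157), np.float64(0.052)]
tip [ 0.58603209 -0.09836296] [ 0.59316688 -0.09376223] end [ 0.59264979 -0.09094358] [ 0.59181312 -0.09694912]
```

Knob is at about (0.459, 0.248) with wings at 0.51 rad. The stud is at about (0.591, -0.096) with the strap at -0.39 rad. Yaw at the stud must start at -0.39, not 2.755, so that joint 6 has room, so I grasp at yaw 0.51. Moving over the knob now.

Emit:
jog_arm:
  deltas: [0.72, -0.62, -0.1, 0, 0, -0.366, 0.72, -0.62, -0.1, 0, 0, -0.366, 0.72, -0.62, -0.1, 0, 0, -0.366, 0.72, -0.62, -0.1, 0, 0, -0.366, 0.72, -0.62, -0.1, 0, 0, -0.366]

```text
time: 0.52
tool_pos: [0.2453, 0.4329, 0.2273]
tool_rot: [-3.141, 0.0, 2.223]
contact_force: [-1.2, 0.2, 0.2]
opening: 0.0917
```

Emit:
jog_arm:
  deltas: [0.72, -0.62, -0.1, 0, 0, -0.366, 0.72, -0.62, -0.1, 0, 0, -0.366, 0.72, -0.62, -0.1, 0, 0, -0.366, 0.72, -0.62, -0.1, 0, 0, -0.366, 0.72, -0.62, -0.1, 0, 0, -0.366]

```text
time: 0.93
tool_pos: [0.3172, 0.3709, 0.2172]
tool_rot: [-3.141, 0.001, 1.648]
contact_force: [-1.0, 0.7, 0.2]
opening: 0.092
```

Emit:
jog_arm:
  deltas: [0.72, -0.62, -0.1, 0, 0, -0.366, 0.72, -0.62, -0.1, 0, 0, -0.366, 0.72, -0.62, -0.1, 0, 0, -0.366, 0.72, -0.62, -0.1, 0, 0, -0.366, 0.72, -0.62, -0.1, 0, 0, -0.366]

```text
time: 1.35
tool_pos: [0.3891, 0.3088, 0.2071]
tool_rot: [-3.141, 0.001, 1.073]
contact_force: [-0.1, 0.6, -0.0]
opening: 0.0916
```

Emit:
jog_arm:
  deltas: [0.71, -0.62, -0.1, 0, 0, -0.366, 0.71, -0.62, -0.1, 0, 0, -0.366, 0.71, -0.62, -0.1, 0, 0, -0.366, 0.71, -0.62, -0.1, 0, 0, -0.366, 0.71, -0.62, -0.1, 0, 0, -0.366]

```text
time: 1.77
tool_pos: [0.46, 0.2467, 0.197]
tool_rot: [-3.141, 0.002, 0.499]
contact_force: [-0.8, 0.1, -0.1]
opening: 0.0923
```

Emit:
jog_arm:
  deltas: [0, 0, 0, 0, 0, 0, 0, 0, 0, 0, 0, 0]

```text
time: 1.93
tool_pos: [0.4593, 0.2478, 0.1974]
tool_rot: [-3.142, 0.001, 0.51]
contact_force: [-0.5, 0.5, -0.0]
opening: 0.0917
```

```bash
python3 - <<'E'
from h import *
P=snap('wrist','w1'); print(-np.array(P['R']).T@P['t'], proj(P,[.459,.248,.044]),robot.observe())
E
```

```text
[0.52553101 0.28367733 0.34441478] [316.77091058 231.12192613] {'time': 1.9833, 'qpos': array([ 3.48144009e-01,  3.72815151e-01,  1.59511197e+00, -1.24387818e-04,
        1.17420310e+00,  1.40898520e+00]), 'qvel': array([ 0.00486187, -0.00196156,  0.00028585,  0.00090123,  0.00216086,
        0.00644048]), 'joint_efforts': array([-2.27928646e-01, -4.34708619e+01, -2.33344334e+01,  3.42065538e-02,
       -7.50825601e-02,  6.94106589e-02]), 'tool_pos': array([0.45925963, 0.24791601, 0.19754543]), 'tool_rot': array([3.14156605e+00, 5.49019740e-04, 5.10003207e-01]), 'contact_force': array([0.64990315, 0.08068994, 0.13505263]), 'torque': array([-0.09092464,  0.16028733, -0.00337055]), 'opening': 0.09172721423884388}
```

View pics/w1.png

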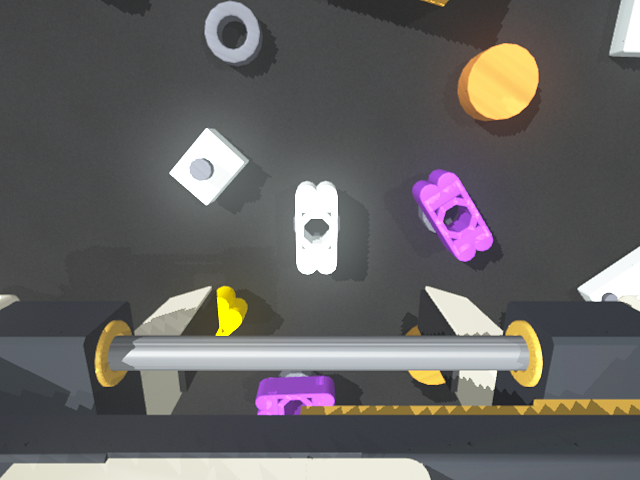

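The knob bore is at (316,228), predicted at (317,231), and its wings line up with the tool, so the choice and yaw are confirmed. It sits 1–2 mm further along tool +x. The bolt block and the purple and yellow knobs are clear of the fingers. I'll grip above the 16 mm skirt, with TCP at 0.030.

Emit:
jog_arm:
  deltas: [0.016, 0.009, -0.4, 0, 0, 0, 0.016, 0.009, -0.8, 0, 0, 0, 0.016, 0.009, -0.98, 0, 0, 0, 0.016, 0.009, -0.98, 0, 0, 0]
  claw: 0.65

```text
time: 2.32
tool_pos: [0.4581, 0.248, 0.0957]
tool_rot: [-3.14, 0.009, 0.51]
contact_force: [-0.1, 0.3, 0.1]
opening: 0.0697
```

Emit:
jog_arm:
  deltas: [0, 0, -0.25, 0, 0, 0, 0, 0, -0.45, 0, 0, 0, 0, 0, -0.6, 0, 0, 0, 0, 0, -0.68, 0, 0, 0, 0, 0, -0.69, 0, 0, 0]

```text
time: 2.73
tool_pos: [0.461, 0.2489, 0.0305]
tool_rot: [-3.142, 0.001, 0.508]
contact_force: [-0.3, -0.4, 0.2]
opening: 0.0598
```

Emit:
jog_arm:
  deltas: [0, 0, 0, 0, 0, 0, 0, 0, 0, 0, 0, 0, 0, 0, 0, 0, 0, 0, 0, 0, 0, 0, 0, 0, 0, 0, 0, 0, 0, 0]
  claw: 0.25
  newtons: 25

```text
time: 3.15
tool_pos: [0.4616, 0.2491, 0.0316]
tool_rot: [3.141, -0.002, 0.507]
contact_force: [-0.3, 0.7, 5.1]
opening: 0.0338
```

Emit:
jog_arm:
  deltas: [0, 0, 0, 0, 0, 0, 0, 0, 0, 0, 0, 0, 0, 0, 0, 0, 0, 0, 0, 0, 0, 0, 0, 0]

```text
time: 3.48
tool_pos: [0.4616, 0.2491, 0.0316]
tool_rot: [3.141, -0.002, 0.507]
contact_force: [-0.8, 0.4, 6.9]
opening: 0.034
```

```bash
python3 - <<'E'
from h import *
P=snap('wrist','w2',(200,150,440,330),2.5); o=robot.observe(); print(o['tool_pos'],o['tool_rot'],o['opening'],o['contact_force'],o['torque'])
print(proj(P,[.46,.249,.044]))
E
```

```text
[0.46155458 0.24908654 0.03162564] [ 3.14140639e+00 -1.55983162e-03  5.07194889e-01] 0.033679100377158114 [-0.85805769  0.67344205  6.63484739] [0.08174661 0.28222552 0.02393441]
[314.21519341 335.44271528]
```

View pics/w2.png

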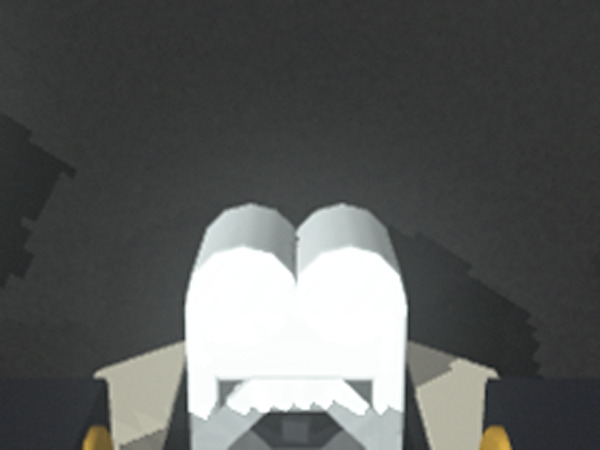

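```bash
python3 - <<'E'
from h import *
P=load('w2');y=.507
R=np.array([[np.cos(y),-np.sin(y)],[np.sin(y),np.cos(y)]])
for d in(-.004,-.002,0,.002,.004):
    f=lambda a,b,z:proj(P,list(np.array([.46155,.24909])+R@[a+d,b])+[z]).round(1)
    print(d,f(.038,-.0085,.044),f(.038,.0085,.044),f(.038,-.0085,.016),f(.03,-.017,.044),f(.03,.017,.044))
c1=load('w1')
for d in(-.004,-.002,0,.002,.004):
    f=lambda a,b,z:proj(c1,list(np.array([.46155,.24909])+R@[a+d,b])+[z]).round(1)
    print(d,f(0.038,0,.044),f(0,0,.044),f(-.038,0,.044))
E
```

```text
-0.004 [338.6 250.6] [293.  250.6] [335.3 232.2] [360.7 270.8] [270.9 270.8]
-0.002 [338.7 245.4] [292.9 245.4] [335.4 227.8] [360.9 265.8] [270.8 265.8]
0 [338.8 240.2] [292.8 240.2] [335.5 223.4] [361.  260.8] [270.6 260.7]
0.002 [338.8 235. ] [292.7 235. ] [335.5 219. ] [361.2 255.7] [270.4 255.7]
0.004 [338.9 229.7] [292.6 229.7] [335.6 214.5] [361.4 250.6] [270.2 250.5]
-0.004 [317.2 186.1] [317.1 232.6] [317. 276.]
-0.002 [317.2 183.5] [317.1 230.2] [317.  273.8]
0 [317.2 181. ] [317.1 227.8] [317.  271.6]
0.002 [317.2 178.4] [317.1 225.5] [317.  269.4]
0.004 [317.2 175.8] [317.1 223.1] [317.  267.1]
```

Gripped (34 mm). The wrist image shows the lobe ends at rows 249 (top) and 232 (bottom), so the knob centre is about 3 mm behind the TCP along tool x. Now lift and stop short of the stud, so the wrist camera can measure the stud and strap on the way.

Emit:
jog_arm:
  deltas: [0, 0, 0.1, 0, 0, 0, 0, 0, 0.4, 0, 0, 0, 0, 0, 0.8, 0, 0, 0, 0, 0, 0.95, 0, 0, 0, 0, 0, 0.95, 0, 0, 0]

```text
time: 3.95
tool_pos: [0.4633, 0.2495, 0.1302]
tool_rot: [3.14, -0.008, 0.507]
contact_force: [0.6, 0.8, -1.1]
opening: 0.0335
```

Emit:
jog_arm:
  deltas: [0.05, -0.31, 0.45, 0, 0, -0.05, 0.11, -0.62, 0.45, 0, 0, -0.11, 0.16, -0.93, 0.45, 0, 0, -0.17, 0.18, -1, 0.45, 0, 0, -0.19, 0.18, -1, 0.45, 0, 0, -0.19]

```text
time: 4.37
tool_pos: [0.4789, 0.1468, 0.17]
tool_rot: [3.141, 0.002, 0.205]
contact_force: [-0.2, -0.6, -1.7]
opening: 0.0341
```

Emit:
jog_arm:
  deltas: [0.05, -0.31, 0, 0, 0, -0.05, 0.11, -0.62, 0, 0, 0, -0.11, 0.16, -0.93, 0, 0, 0, -0.17, 0.19, -1, 0, 0, 0, -0.19, 0.19, -1, 0, 0, 0, -0.19]

```text
time: 4.78
tool_pos: [0.4982, 0.0481, 0.1698]
tool_rot: [-3.142, 0.002, -0.091]
contact_force: [-0.1, -0.1, -1.7]
opening: 0.0339
```

Emit:
jog_arm:
  deltas: [0.05, -0.31, 0, 0, 0, -0.05, 0.11, -0.62, 0, 0, 0, -0.11, 0.16, -0.93, 0, 0, 0, -0.17, 0.19, -1, 0, 0, 0, -0.19, 0.19, -1.0, 0, 0, 0, -0.19]

```text
time: 5.2
tool_pos: [0.5174, -0.0513, 0.1701]
tool_rot: [-3.141, 0.001, -0.388]
contact_force: [-0.0, -0.5, -1.2]
opening: 0.0337
```

Emit:
jog_arm:
  deltas: [0, -0.1, 0, 0, 0, 0, 0, -0.15, 0, 0, 0, 0, 0, -0.15, 0, 0, 0, 0, 0, -0.15, 0, 0, 0, 0]

```text
time: 5.53
tool_pos: [0.5169, -0.0654, 0.1707]
tool_rot: [-3.141, 0.0, -0.387]
contact_force: [0.3, 0.3, -1.0]
opening: 0.0339
```

```bash
python3 - <<'E'
from h import *
P=snap('wrist','w3'); o=robot.observe(); print(o['tool_pos'],o['tool_rot'],o['opening'],o['contact_force'],o['qpos'])
print(proj(P,[.591,-.096,.111]),proj(P,[.591,-.096,.067]))
E
```

```text
[ 0.516947   -0.0654057   0.17073638] [-3.14142816e+00  3.00550051e-04 -3.86732214e-01] 0.03402775279730398 [ 0.19406406 -0.08984549 -2.14354045] [-2.73124350e-01  3.99399650e-01  1.63532301e+00  2.20819929e-04
  1.10714997e+00  1.68430543e+00]
[316.72523974 127.39928054] [317.06110211 128.72519323]
```

View pics/w3.png

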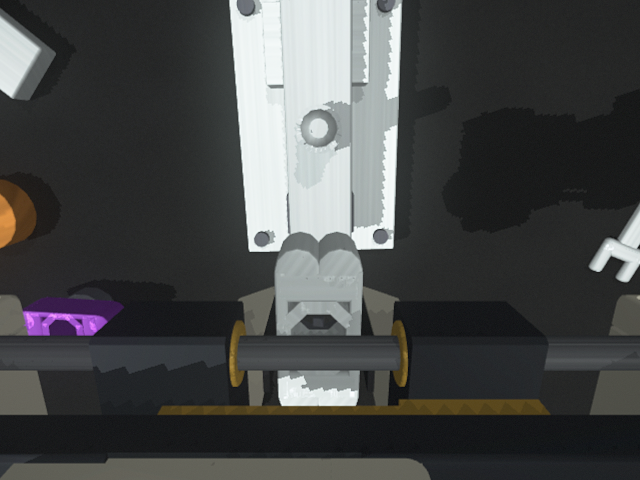

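The stud tip shows at (319,127) and the held knob's centre line at column 319, so the lateral alignment already matches. The strap runs along the image column within about 0.01 rad. Moving over the stud and lowering gradually.

Emit:
jog_arm:
  deltas: [0.25, -0.1, 0, 0, 0, 0, 0.5, -0.21, 0, 0, 0, 0, 0.7, -0.29, 0, 0, 0, 0, 0.77, -0.318, -0.1, 0, 0, 0, 0.77, -0.318, -0.15, 0, 0, 0]

```text
time: 6.0
tool_pos: [0.5946, -0.0979, 0.1541]
tool_rot: [3.142, 0.001, -0.388]
contact_force: [-1.0, -0.2, -1.9]
opening: 0.0337
```

Emit:
jog_arm:
  deltas: [0, 0, -0.05, 0, 0, 0, 0, 0, -0.09, 0, 0, 0, 0, 0, -0.09, 0, 0, 0]

```text
time: 6.25
tool_pos: [0.5925, -0.0972, 0.1455]
tool_rot: [3.141, 0.003, -0.388]
contact_force: [-0.2, -0.3, -1.8]
opening: 0.0338
```

Emit:
jog_arm:
  deltas: [0, 0, -0.04, 0, 0, 0, 0, 0, -0.06, 0, 0, 0, 0, 0, -0.06, 0, 0, 0]

```text
time: 6.5
tool_pos: [0.5937, -0.0978, 0.1405]
tool_rot: [3.141, 0.001, -0.388]
contact_force: [0.1, 0.2, -1.5]
opening: 0.0341
```

```bash
python3 - <<'E'
from h import *
P=snap('scene','s2');Q=snap('side','d2'); o=robot.observe(); print(o['tool_pos'],o['tool_rot'],o['contact_force'],o['torque'])
a=cv2.imread('pics/s2.png');b=cv2.imread('pics/d2.png')
r=lambda i,x,y,w,h:cv2.resize(i[y:y+h,x:x+w],(400,400),interpolation=cv2.INTER_CUBIC)
cv2.imwrite('pics/c2.png',np.hstack([r(a,190,180,100,100),r(b,343,205,100,100)]))
E
```

```text
[ 0.59404745 -0.09799789  0.14094239] [ 3.14154042e+00 -2.29390712e-04 -3.88211117e-01] [-0.56876081  0.21126462 -1.94535194] [-0.01237634  0.14295502  0.0042439 ]
```

View pics/c2.png

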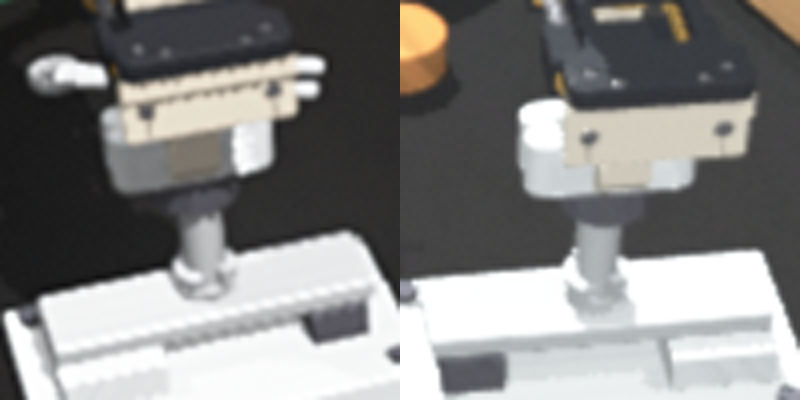

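Scene and side views: the tip has entered the skirt, with the skirt centred within about 1–2 mm (skirt at ~196 vs stud 200 in the scene view, 605 vs 600 in the side view). The narrow bore meets the taper at underside height ~0.095. Continuing in small steps.

Emit:
jog_arm:
  deltas: [0, 0, -0.05, 0, 0, 0, 0, 0, -0.1, 0, 0, 0, 0, 0, -0.13, 0, 0, 0, 0, 0, -0.13, 0, 0, 0]

```text
time: 6.93
tool_pos: [0.5936, -0.0979, 0.1266]
tool_rot: [3.141, 0.002, -0.388]
contact_force: [0.7, -1.3, -1.8]
opening: 0.0343
```

Emit:
jog_arm:
  deltas: [0, 0, -0.02, 0, 0, 0, 0, 0, -0.03, 0, 0, 0, 0, 0, -0.03, 0, 0, 0]

```text
time: 7.18
tool_pos: [0.5939, -0.098, 0.1244]
tool_rot: [3.141, 0.001, -0.388]
contact_force: [-0.5, -0.6, -2.0]
opening: 0.0335
```

Emit:
jog_arm:
  deltas: [0, 0, -0.02, 0, 0, 0, 0, 0, -0.03, 0, 0, 0, 0, 0, -0.03, 0, 0, 0]

```text
time: 7.43
tool_pos: [0.594, -0.098, 0.1215]
tool_rot: [3.141, 0.0, -0.388]
contact_force: [-1.0, 0.1, -1.8]
opening: 0.0337
```

Underside at 0.090 with no contact. Continuing.

Emit:
jog_arm:
  deltas: [0, 0, -0.02, 0, 0, 0, 0, 0, -0.04, 0, 0, 0, 0, 0, -0.04, 0, 0, 0]

```text
time: 7.68
tool_pos: [0.5937, -0.0974, 0.1174]
tool_rot: [-3.141, 0.001, -0.388]
contact_force: [-2.3, 3.3, -0.7]
opening: 0.0339
```

Emit:
jog_arm:
  deltas: [0, 0, -0.02, 0, 0, 0, 0, 0, -0.04, 0, 0, 0, 0, 0, -0.04, 0, 0, 0]

```text
time: 7.93
tool_pos: [0.5937, -0.0973, 0.1133]
tool_rot: [-3.141, 0.001, -0.388]
contact_force: [-3.1, 5.2, -0.8]
opening: 0.0336
```

Emit:
jog_arm:
  deltas: [0, 0, -0.02, 0, 0, 0, 0, 0, -0.04, 0, 0, 0, 0, 0, -0.04, 0, 0, 0]

```text
time: 8.18
tool_pos: [0.5936, -0.0973, 0.1094]
tool_rot: [-3.141, 0.002, -0.388]
contact_force: [-2.9, 5.1, 0.5]
opening: 0.0339
```

Light side force of about 6 N. I'll recentre by ~1.7 mm along it, then continue down.

Emit:
jog_arm:
  deltas: [-0.009, 0.015, -0.01, 0, 0, 0, -0.009, 0.015, -0.04, 0, 0, 0, -0.009, 0.015, -0.06, 0, 0, 0, -0.009, 0.015, -0.06, 0, 0, 0]

```text
time: 8.52
tool_pos: [0.5933, -0.0969, 0.1031]
tool_rot: [3.141, -0.0, -0.388]
contact_force: [-0.6, -0.2, -1.7]
opening: 0.0337
```

Emit:
jog_arm:
  deltas: [0, 0, -0.02, 0, 0, 0, 0, 0, -0.03, 0, 0, 0, 0, 0, -0.03, 0, 0, 0]

```text
time: 8.77
tool_pos: [0.5932, -0.0967, 0.1004]
tool_rot: [3.141, 0.0, -0.388]
contact_force: [0.3, -0.4, -1.6]
opening: 0.0335
```

Emit:
jog_arm:
  deltas: [0, 0, -0.01, 0, 0, 0, 0, 0, -0.01, 0, 0, 0, 0, 0, -0.01, 0, 0, 0]

```text
time: 9.02
tool_pos: [0.5932, -0.0966, 0.0997]
tool_rot: [3.142, -0.0, -0.388]
contact_force: [-0.0, 0.5, -1.4]
opening: 0.0337
```

Free and centred. Approaching the face.

Emit:
jog_arm:
  deltas: [0, 0, -0.01, 0, 0, 0, 0, 0, -0.01, 0, 0, 0, 0, 0, -0.01, 0, 0, 0]

```text
time: 9.27
tool_pos: [0.5932, -0.0965, 0.0987]
tool_rot: [3.141, 0.0, -0.388]
contact_force: [-0.4, 0.2, -1.4]
opening: 0.0339
```

Emit:
jog_arm:
  deltas: [0, 0, -0.007, 0, 0, 0, 0, 0, -0.007, 0, 0, 0, 0, 0, -0.007, 0, 0, 0]

```text
time: 9.52
tool_pos: [0.5933, -0.0965, 0.0983]
tool_rot: [3.141, -0.0, -0.388]
contact_force: [-0.2, -0.1, 0.8]
opening: 0.0338
```

Contact with the end face at TCP 0.0984, where expected. Pressing slightly more.

Emit:
jog_arm:
  deltas: [0, 0, -0.003, 0, 0, 0, 0, 0, -0.003, 0, 0, 0, 0, 0, -0.003, 0, 0, 0]

```text
time: 9.77
tool_pos: [0.5933, -0.0966, 0.0982]
tool_rot: [3.142, -0.001, -0.388]
contact_force: [-0.6, 0.9, 4.4]
opening: 0.0339
```

Pressing about 6 N. Turning backwards by 0.3 rad first, since the pocket starts at 0.4 at the earliest, with the TCP following the 3 mm arc around the axis.

Emit:
jog_arm:
  deltas: [0, 0.002, 0, 0, 0, 0.04, 0.001, 0.004, 0, 0, 0, 0.08, 0.001, 0.006, 0, 0, 0, 0.12, 0.002, 0.007, 0, 0, 0, 0.16, 0.002, 0.009, 0, 0, 0, 0.191]

```text
time: 10.18
tool_pos: [0.5939, -0.0956, 0.0981]
tool_rot: [3.142, -0.001, -0.085]
contact_force: [0.1, -0.5, 2.5]
opening: 0.0339
```

```bash
python3 - <<'E'
from h import *
o=robot.observe(); print(o['tool_pos'],o['tool_rot'],o['contact_force'],o['torque'])
c=np.array([.5933,-.0966])-.003*np.array([np.cos(.388),-np.sin(.388)])
for a in np.arange(.3,2.1,.1):
    f=lambda a:np.array([np.cos(a-.388),np.sin(a-.388)])*.003
    print(round(a,1),((f(a+.1)-f(a))*10).round(4))
E
```

```text
[ 0.59391037 -0.09558139  0.09814992] [ 3.14158117e+00 -1.37093159e-03 -8.51977274e-02] [ 0.12866852 -0.45151441  2.51298354] [ 0.05770648  0.20218578 -0.06716073]
0.3 [0.0001 0.003 ]
0.4 [-0.0002  0.003 ]
0.5 [-0.0005  0.003 ]
0.6 [-0.0008  0.0029]
0.7 [-0.0011  0.0028]
0.8 [-0.0013  0.0027]
0.9 [-0.0016  0.0025]
1.0 [-0.0018  0.0024]
1.1 [-0.0021  0.0022]
1.2 [-0.0023  0.002 ]
1.3 [-0.0025  0.0017]
1.4 [-0.0026  0.0015]
1.5 [-0.0028  0.0012]
1.6 [-0.0029  0.0009]
1.7 [-0.0029  0.0006]
1.8 [-0.003   0.0003]
1.9 [-0.003  0.   ]
2.0 [-0.003  -0.0003]
```

Emit:
jog_arm:
  deltas: [0, 0.002, -0.001, 0, 0, 0.032, 0, 0.003, -0.001, 0, 0, 0.064, 0, 0.003, -0.001, 0, 0, 0.064]

```text
time: 10.43
tool_pos: [0.5939, -0.0953, 0.0981]
tool_rot: [3.141, -0.001, 0.014]
contact_force: [-0.2, 0.9, 4.8]
opening: 0.0341
```

Emit:
jog_arm:
  deltas: [0, 0.002, 0, 0, 0, 0.032, 0, 0.003, 0, 0, 0, 0.064, 0, 0.003, 0, 0, 0, 0.064]

```text
time: 10.68
tool_pos: [0.5938, -0.095, 0.0981]
tool_rot: [3.141, -0.001, 0.113]
contact_force: [-0.6, 1.8, 4.3]
opening: 0.0337
```

Emit:
jog_arm:
  deltas: [0, 0.002, 0, 0, 0, 0.032, -0.001, 0.003, 0, 0, 0, 0.064, -0.001, 0.003, 0, 0, 0, 0.064]

```text
time: 10.93
tool_pos: [0.5938, -0.0948, 0.0981]
tool_rot: [3.141, -0.001, 0.213]
contact_force: [-0.3, 1.3, 5.5]
opening: 0.0339
```

Emit:
jog_arm:
  deltas: [0, 0.002, 0, 0, 0, 0.032, -0.001, 0.003, 0, 0, 0, 0.064, -0.001, 0.003, 0, 0, 0, 0.064]

```text
time: 11.18
tool_pos: [0.5936, -0.0945, 0.0981]
tool_rot: [3.141, -0.001, 0.313]
contact_force: [0.3, 0.5, 6.0]
opening: 0.0335
```

Emit:
jog_arm:
  deltas: [0, 0.001, 0.001, 0, 0, 0.032, -0.001, 0.003, 0.001, 0, 0, 0.064, -0.001, 0.003, 0.001, 0, 0, 0.064]

```text
time: 11.43
tool_pos: [0.5935, -0.0942, 0.0981]
tool_rot: [3.141, -0.001, 0.413]
contact_force: [0.6, 0.4, 4.8]
opening: 0.0336
```

Emit:
jog_arm:
  deltas: [-0.001, 0.001, 0, 0, 0, 0.032, -0.001, 0.003, 0, 0, 0, 0.064, -0.001, 0.003, 0, 0, 0, 0.064]

```text
time: 11.68
tool_pos: [0.5933, -0.094, 0.0981]
tool_rot: [3.141, -0.001, 0.514]
contact_force: [-0.3, 0.8, 5.5]
opening: 0.0336
```

Emit:
jog_arm:
  deltas: [-0.001, 0.001, 0, 0, 0, 0.032, -0.002, 0.003, 0, 0, 0, 0.064, -0.002, 0.003, 0, 0, 0, 0.064]

```text
time: 11.93
tool_pos: [0.593, -0.0936, 0.0981]
tool_rot: [3.141, -0.0, 0.614]
contact_force: [-0.4, 0.1, 4.8]
opening: 0.034
```

Emit:
jog_arm:
  deltas: [-0.001, 0.001, 0, 0, 0, 0.032, -0.002, 0.002, 0, 0, 0, 0.064, -0.002, 0.002, 0, 0, 0, 0.064]

```text
time: 12.18
tool_pos: [0.5929, -0.0935, 0.0981]
tool_rot: [3.141, -0.0, 0.715]
contact_force: [-0.6, -0.0, 4.5]
opening: 0.0338
```

1.1 rad so far and still on the face.

Emit:
jog_arm:
  deltas: [-0.001, 0.001, 0, 0, 0, 0.032, -0.002, 0.002, 0, 0, 0, 0.064, -0.002, 0.002, 0, 0, 0, 0.064]

```text
time: 12.43
tool_pos: [0.5927, -0.0934, 0.0981]
tool_rot: [3.141, -0.0, 0.815]
contact_force: [0.0, 0.5, 5.4]
opening: 0.0333
```

Emit:
jog_arm:
  deltas: [-0.001, 0.001, 0, 0, 0, 0.032, -0.002, 0.002, 0, 0, 0, 0.064, -0.002, 0.002, 0, 0, 0, 0.064]

```text
time: 12.68
tool_pos: [0.5925, -0.0932, 0.0981]
tool_rot: [3.14, -0.0, 0.916]
contact_force: [-0.2, 0.6, 4.6]
opening: 0.0334
```

Emit:
jog_arm:
  deltas: [-0.001, 0.001, 0, 0, 0, 0.032, -0.002, 0.002, 0, 0, 0, 0.064, -0.002, 0.002, 0, 0, 0, 0.064]

```text
time: 12.93
tool_pos: [0.5922, -0.093, 0.0981]
tool_rot: [3.141, 0.0, 1.017]
contact_force: [-0.3, 0.9, 5.5]
opening: 0.034
```

Emit:
jog_arm:
  deltas: [-0.001, 0.001, 0, 0, 0, 0.032, -0.003, 0.001, 0, 0, 0, 0.064, -0.003, 0.001, 0, 0, 0, 0.064]

```text
time: 13.18
tool_pos: [0.5914, -0.0927, 0.0978]
tool_rot: [-3.141, 0.0, 1.117]
contact_force: [-1.0, 0.2, 4.6]
opening: 0.0344
```

z dipped 0.3 mm at 1.50 rad. Going on in smaller steps.

Emit:
jog_arm:
  deltas: [-0.001, 0.001, 0, 0, 0, 0.032, -0.001, 0.001, 0, 0, 0, 0.032]

```text
time: 13.35
tool_pos: [0.5914, -0.0928, 0.0973]
tool_rot: [-3.141, 0.001, 1.167]
contact_force: [2.2, -1.0, -1.0]
opening: 0.0337
```

```bash
python3 - <<'E'
from h import *
o=robot.observe(); print(o['tool_pos'],o['tool_rot'],o['contact_force'],o['torque'])
E
```

```text
[ 0.5914124  -0.09280061  0.09730489] [-3.14143286e+00  5.57434573e-04  1.16697302e+00] [ 2.22388508 -0.95197831 -1.00648332] [-0.30362007 -0.07852286 -0.06504925]
```

Force vanished and z fell, so the lugs are over the pocket at about 1.55 rad. I stop turning and push down gently.

Emit:
jog_arm:
  deltas: [0, 0, -0.01, 0, 0, 0, 0, 0, -0.015, 0, 0, 0, 0, 0, -0.015, 0, 0, 0]

```text
time: 13.6
tool_pos: [0.5918, -0.0929, 0.0959]
tool_rot: [3.141, 0.0, 1.167]
contact_force: [1.9, -1.5, -1.2]
opening: 0.034
```

Emit:
jog_arm:
  deltas: [0, 0, -0.01, 0, 0, 0, 0, 0, -0.02, 0, 0, 0, 0, 0, -0.02, 0, 0, 0]

```text
time: 13.85
tool_pos: [0.5919, -0.0928, 0.0941]
tool_rot: [3.141, 0.0, 1.168]
contact_force: [2.0, -2.5, -0.5]
opening: 0.0336
```

Emit:
jog_arm:
  deltas: [0, 0, -0.01, 0, 0, 0, 0, 0, -0.02, 0, 0, 0, 0, 0, -0.02, 0, 0, 0]

```text
time: 14.1
tool_pos: [0.5914, -0.0926, 0.0919]
tool_rot: [-3.141, 0.0, 1.168]
contact_force: [0.3, -1.5, -0.3]
opening: 0.0338
```

Emit:
jog_arm:
  deltas: [0, 0, -0.007, 0, 0, 0, 0, 0, -0.007, 0, 0, 0, 0, 0, -0.007, 0, 0, 0]

```text
time: 14.35
tool_pos: [0.5913, -0.0926, 0.0913]
tool_rot: [-3.141, 0.0, 1.168]
contact_force: [1.1, -2.7, -1.8]
opening: 0.0337
```

Emit:
jog_arm:
  deltas: [0, 0, -0.004, 0, 0, 0, 0, 0, -0.004, 0, 0, 0, 0, 0, -0.004, 0, 0, 0]

```text
time: 14.6
tool_pos: [0.5914, -0.0925, 0.091]
tool_rot: [-3.141, 0.0, 1.168]
contact_force: [0.1, -2.7, -0.8]
opening: 0.0341
```

Emit:
jog_arm:
  deltas: [0, 0, -0.004, 0, 0, 0, 0, 0, -0.004, 0, 0, 0, 0, 0, -0.004, 0, 0, 0]

```text
time: 14.85
tool_pos: [0.5915, -0.0925, 0.0908]
tool_rot: [-3.141, 0.0, 1.168]
contact_force: [0.0, -2.2, 1.3]
opening: 0.0339
```

On the floor at 0.0908, 7.5 mm below the face as stated. Now forwards (clockwise), feeding down 3 mm per rad.

Emit:
jog_arm:
  deltas: [0.001, -0.002, -0.001, 0, 0, -0.032, 0.003, -0.003, -0.003, 0, 0, -0.064, 0.003, -0.003, -0.003, 0, 0, -0.064]

```text
time: 15.1
tool_pos: [0.5921, -0.0926, 0.0907]
tool_rot: [3.141, -0.0, 1.066]
contact_force: [0.2, -0.9, 2.6]
opening: 0.0338
```

Emit:
jog_arm:
  deltas: [0.001, -0.001, -0.001, 0, 0, -0.032, 0.003, -0.002, -0.003, 0, 0, -0.064, 0.003, -0.002, -0.003, 0, 0, -0.064]

```text
time: 15.35
tool_pos: [0.5924, -0.0928, 0.0905]
tool_rot: [3.141, -0.001, 0.967]
contact_force: [0.4, -0.7, 3.3]
opening: 0.0336
```

```bash
python3 - <<'E'
from h import *
o=robot.observe(); print(o['tool_pos'],o['tool_rot'],o['contact_force'],o['torque'])
E
```

```text
[ 0.59243595 -0.09276197  0.0905105 ] [ 3.14107407e+00 -5.78343930e-04  9.67122497e-01] [ 0.36165827 -0.66346078  3.32185846] [-0.20003792  0.08428402 -0.0401439 ]
```

Emit:
jog_arm:
  deltas: [0.001, -0.001, -0.001, 0, 0, -0.032, 0.002, -0.002, -0.003, 0, 0, -0.064, 0.003, -0.003, -0.004, 0, 0, -0.096, 0.005, -0.004, -0.006, 0, 0, -0.127, 0.005, -0.004, -0.006, 0, 0, -0.127]

```text
time: 15.77
tool_pos: [0.5928, -0.0931, 0.09]
tool_rot: [3.141, -0.001, 0.769]
contact_force: [-0.8, 0.2, 4.7]
opening: 0.0339
```

Emit:
jog_arm:
  deltas: [0.001, -0.001, -0.001, 0, 0, -0.032, 0.002, -0.002, -0.003, 0, 0, -0.064, 0.003, -0.003, -0.004, 0, 0, -0.096, 0.004, -0.005, -0.006, 0, 0, -0.127, 0.004, -0.005, -0.006, 0, 0, -0.127]

```text
time: 16.18
tool_pos: [0.5932, -0.0935, 0.0894]
tool_rot: [-3.141, -0.001, 0.569]
contact_force: [-1.2, 0.6, 5.1]
opening: 0.0342
```

Thread is drawing it down; 0.6 rad done, light forces.

Emit:
jog_arm:
  deltas: [0.001, -0.001, 0, 0, 0, -0.032, 0.002, -0.003, -0.002, 0, 0, -0.064, 0.002, -0.004, -0.003, 0, 0, -0.096, 0.003, -0.005, -0.005, 0, 0, -0.127, 0.003, -0.005, -0.005, 0, 0, -0.127]

```text
time: 16.6
tool_pos: [0.5934, -0.094, 0.0888]
tool_rot: [-3.141, -0.0, 0.37]
contact_force: [-1.1, 0.2, 5.2]
opening: 0.0342
```

Emit:
jog_arm:
  deltas: [0, -0.001, -0.001, 0, 0, -0.032, 0.001, -0.003, -0.003, 0, 0, -0.064, 0.001, -0.004, -0.004, 0, 0, -0.096, 0.002, -0.006, -0.006, 0, 0, -0.127, 0.002, -0.006, -0.006, 0, 0, -0.127]

```text
time: 17.02
tool_pos: [0.5936, -0.0945, 0.0882]
tool_rot: [-3.141, -0.0, 0.171]
contact_force: [-0.9, 1.4, 5.1]
opening: 0.0339
```

Emit:
jog_arm:
  deltas: [0, -0.001, -0.001, 0, 0, -0.032, 0.001, -0.003, -0.003, 0, 0, -0.064, 0.001, -0.004, -0.004, 0, 0, -0.096, 0.001, -0.006, -0.006, 0, 0, -0.127, 0.001, -0.006, -0.006, 0, 0, -0.127]

```text
time: 17.43
tool_pos: [0.5938, -0.0951, 0.0876]
tool_rot: [-3.141, -0.0, -0.029]
contact_force: [-0.3, 0.9, 5.4]
opening: 0.0339
```

Emit:
jog_arm:
  deltas: [0, -0.001, -0.001, 0, 0, -0.032, 0, -0.003, -0.003, 0, 0, -0.064, 0, -0.004, -0.004, 0, 0, -0.096, -0.001, -0.006, -0.006, 0, 0, -0.127, -0.001, -0.006, -0.006, 0, 0, -0.127]

```text
time: 17.85
tool_pos: [0.5938, -0.0957, 0.087]
tool_rot: [-3.141, -0.0, -0.228]
contact_force: [0.1, 0.6, 5.2]
opening: 0.0341
```

Emit:
jog_arm:
  deltas: [0, -0.001, -0.001, 0, 0, -0.032, 0, -0.003, -0.003, 0, 0, -0.064, -0.001, -0.004, -0.004, 0, 0, -0.096, -0.002, -0.006, -0.006, 0, 0, -0.127, -0.002, -0.006, -0.006, 0, 0, -0.127]

```text
time: 18.27
tool_pos: [0.5937, -0.0963, 0.0864]
tool_rot: [-3.141, -0.001, -0.428]
contact_force: [-0.0, 1.7, 5.7]
opening: 0.0337
```

Emit:
jog_arm:
  deltas: [0, -0.001, -0.001, 0, 0, -0.032, -0.001, -0.003, -0.003, 0, 0, -0.064, -0.001, -0.003, -0.003, 0, 0, -0.07, -0.001, -0.003, -0.003, 0, 0, -0.07]

```text
time: 18.6
tool_pos: [0.5936, -0.0968, 0.0861]
tool_rot: [-3.141, -0.0, -0.536]
contact_force: [0.5, 1.2, 4.8]
opening: 0.034
```

```bash
python3 - <<'E'
from h import *
o=robot.observe(); print(o['tool_pos'],o['tool_rot'],o['contact_force'],o['torque'])
E
```

```text
[ 0.59355528 -0.09679608  0.08609836] [-3.14100507e+00 -4.86451466e-04 -5.35689905e-01] [0.48250457 1.17650124 4.77024688] [0.21889278 0.12850229 0.00999921]
```

Turned 1.70 rad forwards, drawn down 4.7 mm, torque near zero. Relax, release, and rise straight up.

Emit:
jog_arm:
  deltas: [0, 0, 0.004, 0, 0, 0, 0, 0, 0.004, 0, 0, 0]

```text
time: 18.77
tool_pos: [0.5935, -0.0969, 0.0861]
tool_rot: [-3.141, -0.0, -0.537]
contact_force: [1.3, 2.3, 3.3]
opening: 0.0336
```

Emit:
jog_arm:
  deltas: [0, 0, 0, 0, 0, 0, 0, 0, 0, 0, 0, 0, 0, 0, 0, 0, 0, 0, 0, 0, 0, 0, 0, 0, 0, 0, 0, 0, 0, 0]
  claw: 0.65

```text
time: 19.18
tool_pos: [0.5931, -0.0971, 0.0859]
tool_rot: [3.141, 0.001, -0.539]
contact_force: [0.3, 0.9, -0.3]
opening: 0.0585
```

Emit:
jog_arm:
  deltas: [0, 0, 0.05, 0, 0, 0, 0, 0, 0.2, 0, 0, 0, 0, 0, 0.5, 0, 0, 0, 0, 0, 0.8, 0, 0, 0, 0, 0, 1, 0, 0, 0]

```text
time: 19.6
tool_pos: [0.594, -0.0973, 0.1893]
tool_rot: [-3.141, -0.003, -0.539]
contact_force: [0.7, 0.3, 0.0]
opening: 0.0597
```

Emit:
jog_arm:
  deltas: [-0.3, 0.1, 0.1, 0, 0, 0, -0.5, 0.2, 0.1, 0, 0, 0, -0.5, 0.2, 0.1, 0, 0, 0, -0.5, 0.2, 0.1, 0, 0, 0, -0.5, 0.2, 0.1, 0, 0, 0]

```text
time: 20.02
tool_pos: [0.5439, -0.0774, 0.1965]
tool_rot: [-3.141, -0.001, -0.539]
contact_force: [0.4, -0.5, -0.7]
opening: 0.0596
```

```bash
python3 - <<'E'
from h import *
snap('scene','s3');snap('side','d3');P=snap('wrist','w4');o=robot.observe(); print(o['tool_pos'],o['contact_force'])
a,b,c=[cv2.imread(f'pics/{n}.png') for n in('s3','d3','w4')]
r=lambda i,x,y,w,h:cv2.resize(i[y:y+h,x:x+w],(400,300),interpolation=cv2.INTER_CUBIC)
cv2.imwrite('pics/c3.png',np.vstack([np.hstack([r(a,180,190,128,96),r(b,328,220,128,96)]),np.hstack([cv2.resize(c,(400,300)),cv2.resize(b,(400,300))])]))
E
```

```text
[ 0.54389947 -0.07749515  0.19580157] [ 0.25668323 -0.0025064  -0.00554875]
```

View pics/c3.png

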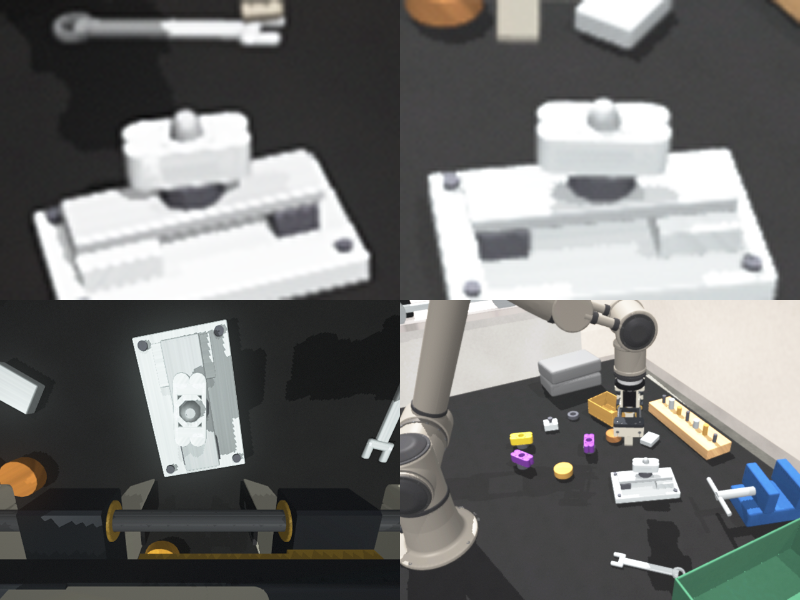

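The knob stands upright on the stud with the pilot showing through its top (scene crop at (186,122), side crop at (603,112)). The strap is just below the skirt, the other things are undisturbed and the arm is clear, so I'm handing in.

```bash
python3 -c "from cell import robot; print(robot.hand_in())"
```

```text
the job is handed in; nothing more can be done
None
```

The knob is on the stud, threaded and upright, and I've handed the job in; no verdict was reported.

- **Placing:** I set the knob on the stud with its wings in line with the strap. It touched the end face at the expected height.
- **Turning backwards:** pressing about 4–8 N, I turned it counter-clockwise. The drop came at about 1.55 rad, and it went down 7.5 mm to the pocket floor.
- **Turning forwards:** I then turned it clockwise 1.70 rad. The thread drew it down 4.7 mm, with light forces and almost no twisting torque.
- **Last checks:** after release, the scene, side and wrist pictures show the knob upright with the pilot showing through it, and the bystanders in view look unmoved. The arm was clear with no contact force, at about 20 s of the 72 s.
- **Disagreements:** the wrist camera's two readings of where the knob sat in the grip differed by about 2–3 mm. While lowering, there was a brief side force of about 6 N, which went away when I recentred.

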